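Seat a specimen box on the light stage's presence lever

TASK

Put the clear box with the orange geode into the bay of the light stage, lying flat between the lilac guides with one end holding the red presence lever down. Set it down on the stage rather than dropping it, let go, and leave the box with the green mineral where it stands.

Things in the scene. Friction and masses are not known exactly. Their poses are not given: they have to be found in the camera images.
- box_orange: The box to move: open clear plastic box, 120 (x) x 54 (y) x 42 (z) mm, 3 mm walls, white floor, black rim; fixed inside is a brown geode with bright orange crystals that stand up to 10 mm above the rim. About 0.2 kg, balanced about its middle; grasp it across its 54 mm width. Origin: centre of its underside; z up, x along its length. Either end may go to the lever.
- box_green: A box of the same make and size with a dark rock and green crystals; must stay where it is. Origin: centre of its underside; x along its length.
- stage: Light stage, fixed: cream plinth 220 x 130 mm, 25 mm high. On top the bay, 144 (x) x 78 (y) mm, inside lilac guides 8 mm wide, 10 mm high; the box lies in it lengthwise along x. Origin: under the bay's centre, at bench level; bay floor at z = 25 mm. At the +x end the red lever enters through a gap; behind it a black switch housing, 18 mm above the floor, x = 92 to 126 mm. Open above.
- lever (a joint): Red presence lever, a hinged tongue 50 mm long, 18 mm wide on the stage's y = 0. Hinge at stage x = 85 mm, 3 mm below the bay floor; the free end points into the bay to x = 35 mm and stands 13 mm above its floor at rest. 0 = up (rest), 0.28 rad = fully down in its slot; a box lying flat holds it near 0.26. A soft spring, under 0.3 N at the tip, lifts it: the box's weight keeps it down.

How it is judged:
By the outcome, as a careful person would: the job done as asked, in the order asked, and still so for the second after the job is handed in, with the robot touching nothing.
It also fails if it takes over 40 s, if anything falls off the work surface, if the arm or the gripper's body presses on something with over 40 N, if the wrist force passes 120 N, or if a joint passes its speed limit or range.

ROBOT

A 7-joint arm with a two-finger parallel gripper is mounted at the origin on the work surface. World frame = base frame: x ahead of the robot, y to its left, z up, the work surface at z = 0. Lengths are in m, angles in degrees, forces in N, time in s.
With the tool pointing down it reaches from about 0.35 to 0.775 m from the base axis. Payload 3.1 kg.
Tool frame: the origin (TCP) lies on the centre line of the jaws, within the pads' length; the fingertips stand 17 mm ahead of it and the grasp point (between the pads) lies 2 mm behind it (robot.tip_reach is the distance from the TCP to the fingertips, in m); z points along the fingers, y is the direction in which the jaws open and shut (so a half turn about z gives the same grasp; the last joint's range is limited). The gripper opens to 85 mm and grips with 20 to 120 N. Pads are 22 mm wide; open, the fingers measure 114 mm over their backs; the gripper's body (76 mm by 85 mm) begins 54 mm behind the grasp point. The pads swing forward as they close: fully open they stand 13 mm farther back than shut.
Start: joints at [66.652, 17.813, 0.802, 86.603, -0.252, 75.585, -1.558], TCP at [0.197, -0.514, 0.248] pointing down, gripper open.
Joint ranges: [-154.91, 154.91], [-16.99, 109.72], [-72.82, 74.43], [7.12, 147.25], [-82.49, 262.49], [11.32, 116.49], [-174.64, 174.64]. Speed limits (degrees/s): [159.86, 159.86, 180, 180, 180, 180, 180].

INTERFACE

Orientations are given as [roll, pitch, yaw] about the fixed x, y, z axes, in that order (R = Rz(yaw) Ry(pitch) Rx(roll)).
In Python, from station import robot, fingers, vision, workorder, recognise gives the robot as it stands. Calls block until the motion is done:
- robot.move_to(position, orientation): joint-space move of the TCP to a pose.
- robot.line_to(position, orientation=None, velocity=0.15, f_stop=None): straight line of the TCP; orientation=None keeps the orientation; velocity is the mean speed in m/s. With f_stop (N) it stops when the force on the tool has changed by that much, and returns True; else False.
- robot.move_j(angles): joint-space move.
- fingers.gripper_to(opening, force=None): opening from 0.0 (shut) to 1.0 (fully open); force is the grip in N (None keeps the last); returns when the fingers have stopped.
- robot.pause(seconds).
- robot.inverse_kinematics(position, orientation): joint angles nearest the present ones, or None.
- vision.grab_frame(name): name is "side" or "top"; returns the picture (400x640x3 uint8, red, green, blue); there is no depth.
- vision.calibration(name): a dict with "mtx" (3x3 intrinsics, pixels), "k1" (the pictures are not rectified: a ray, as slopes to the right and down, at radius r is drawn at 1 + k1 r^2 times it, then the intrinsics apply), "extrinsics" (4x4, takes a point from world to camera coordinates). Camera axes: x right, y up, looking along -z (the intrinsics and any distortion apply to the point x, -y, -z); pixel columns grow to the right and rows downward; lengths in m; the calibration is good to about 2 mm. A picture is of the moment at which its call begins. calibration takes no time and is no camera call.
A pose or a line that the arm cannot do raises robot.PlanningError and nothing moves.
- workorder.close_job(): hands the job in, once; it reports no verdict.
Trained networks look in the newest picture that a camera, given by its name, has taken for a name from the list of things; names that differ only in an ending like _2 or _b are one class to them, and where a whole thing is asked for, a point or a joint stands for the part that bears it (a point fixed in the world has none). Each returns a list of dicts, best first, with "p" (0 to 1); they miss things now and then, are a little off and sometimes report something else, mostly with a low value. They report only what shows in the picture. A call takes as long as a camera call.
- recognise(label, camera): "rect" ([centre column, centre row, width, height] in pixels, round what is visible of it).
Readings, each from a call of its own:
- robot.current_time_s(): time.
- robot.current_joint_positions(): joint angles.
- robot.current_dq(): joint speeds.
- robot.current_joint_torque(): joint torques, N m.
- robot.current_tool_pos(): TCP position.
- robot.current_eef_rot(): TCP orientation.
- robot.current_contact_force(): force on the tool from outside, world axes, zero at the start.
- robot.current_torque(): the same for the moment, N m.
- robot.current_finger_gap(): opening from 0.0 (shut) to 1.0 (fully open).
Only numpy, scipy, OpenCV 4.12 (cv2) and the standard library are available. Lean on these libraries where they do the work, as an engineer would, in place of code of your own. Each camera call takes 0.05 s, during which the arm holds its last target.

## Working session

There is one attempt and no reset: what is moved stays moved. The work goes in short steps, each a Python script; the robot and the scene stay as the last script left them, time stands still between calls to the robot, and variables do not carry over. Pictures are saved under pics/ and viewed, and the job is handed in when it is done.

```bash
mkdir -p pics; ls; python3 - <<'E'
from station import robot, fingers, vision, workorder, recognise
import cv2
for n in("top","side"):
    im=vision.grab_frame(n); cv2.imwrite(f"pics/{n}0.png",im[:,:,::-1])
    c=vision.calibration(n); print(n,c)
    for l in("box_orange","box_green","stage","lever"):
        print(l,[(r['p'],r['rect']) for r in recognise(l,n)][:3])
print(robot.current_time_s(), robot.current_eef_rot())
E
```

```text
pics
top {'mtx': array([[460.59008944,   0.        , 317.278292  ],
       [  0.        , 460.59008944, 200.25443894],
       [  0.        ,   0.        ,   1.        ]]), 'k1': -0.13572838432968226, 'extrinsics': array([[-0.02656936, -0.99964642,  0.0010502 ,  0.04908184],
       [ 0.9890259 , -0.02613431,  0.14541238, -0.57358943],
       [-0.14533352,  0.00490219,  0.98937058, -0.9553696 ],
       [ 0.        ,  0.        ,  0.        ,  1.        ]])}
box_orange [(0.55, [305.3, 250.3, 30.8, 59.8])]
box_green [(0.63, [169.9, 221.2, 43.3, 61.4])]
stage [(0.76, [435.0, 208.0, 83.8, 108.2])]
lever [(0.76, [434.0, 191.0, 16.4, 21.6])]
side {'mtx': array([[383.54578409,   0.        , 314.30434882],
       [  0.        , 383.54578409, 200.64715811],
       [  0.        ,   0.        ,   1.        ]]), 'k1': -0.017978923004746655, 'extrinsics': array([[-0.97015388, -0.24247491, -0.00271552,  0.54805052],
       [ 0.12467127, -0.50835834,  0.85207328, -0.08823729],
       [-0.20798685,  0.82630365,  0.52341546, -0.91369798],
       [ 0.        ,  0.        ,  0.        ,  1.        ]])}
box_orange [(0.89, [345.1, 220.1, 51.3, 32.0])]
box_green [(0.63, [280.9, 303.2, 69.8, 40.6])]
stage [(0.61, [337.8, 167.4, 76.8, 26.9])]
lever [(0.62, [320.2, 164.8, 18.4, 8.8])]
0.5 [-1.79996658e+02  1.04310766e-05  2.09638678e+01]
```

```bash
python3 - <<'E'
import cv2
a=cv2.imread("pics/top0.png"); 
cv2.imwrite("pics/a.png",cv2.resize(a[130:320,120:520],None,fx=2,fy=2,interpolation=cv2.INTER_CUBIC))
cv2.imwrite("pics/a2.png",cv2.resize(a[210:290,260:350],None,fx=7,fy=7,interpolation=cv2.INTER_CUBIC))
cv2.imwrite("pics/a3.png",cv2.resize(a[145:270,370:500],None,fx=4.8,fy=4.8,interpolation=cv2.INTER_CUBIC))
b=cv2.imread("pics/side0.png"); cv2.imwrite("pics/b.png",cv2.resize(b[140:330,200:420],None,fx=3,fy=3,interpolation=cv2.INTER_CUBIC))
E
```

```text
(no output)
```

View pics/a.png

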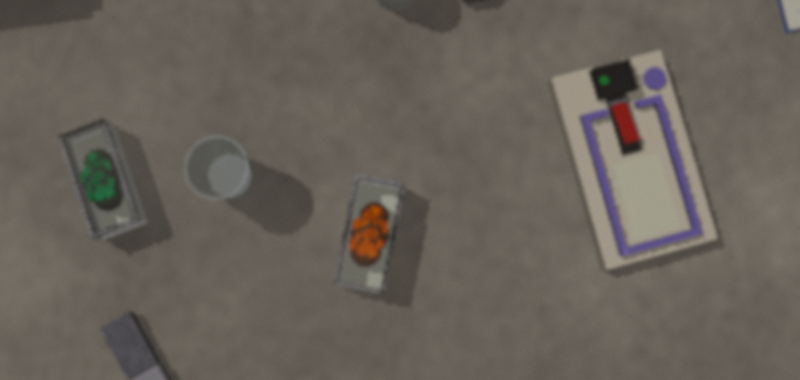

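View pics/a2.png

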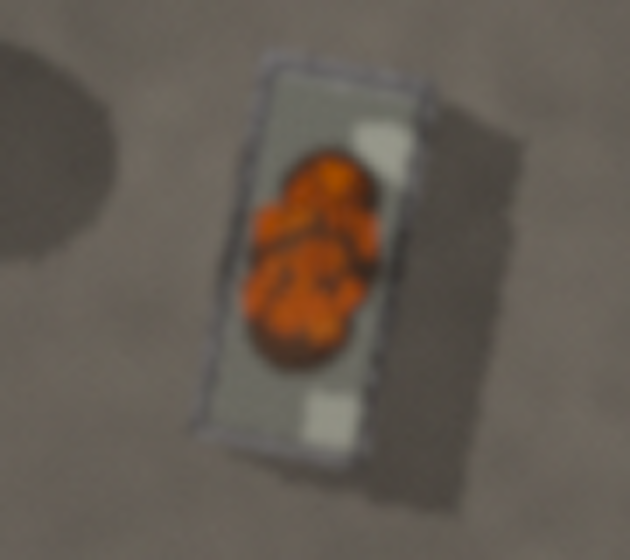

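View pics/a3.png

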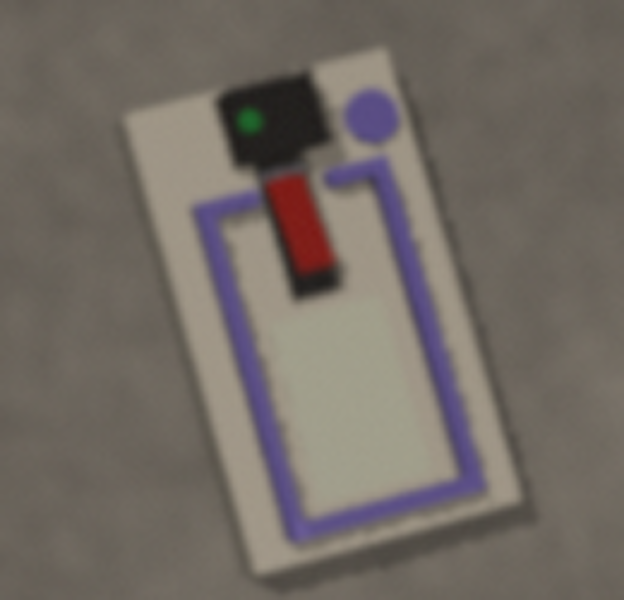

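View pics/b.png

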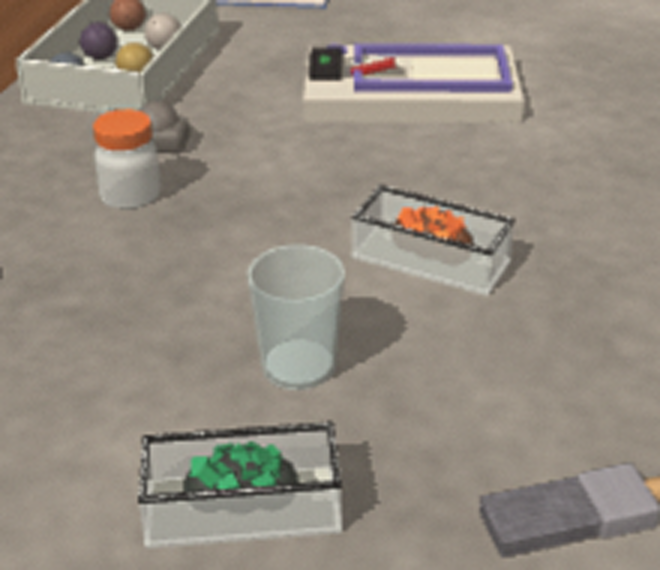

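The top view shows the orange box at about (305,247), the stage at (435,208) with the lever at its upper end, and a clear tumbler at about (229,213) with a jar near the top edge. The green box is at (170,221). Next I'll fit poses to the corners.

```bash
cat > h.py <<'E'
import numpy as np, cv2
from scipy.optimize import least_squares
from station import robot, fingers, vision, workorder, recognise
C={n:vision.calibration(n) for n in("top","side")}
def proj(n,P):
    c=C[n];P=np.atleast_2d(P);q=P@c["extrinsics"][:3,:3].T+c["extrinsics"][:3,3]
    s=np.c_[q[:,0],-q[:,1]]/(-q[:,2:]); s=s*(1+c["k1"]*(s**2).sum(1,keepdims=True))
    return s*[c["mtx"][0,0],c["mtx"][1,1]]+c["mtx"][:2,2]
def R(p,L):
    L=np.asarray(L,float);c,s=np.cos(p[2]),np.sin(p[2])
    return np.c_[p[0]+c*L[:,0]-s*L[:,1],p[1]+s*L[:,0]+c*L[:,1],L[:,2]]
def fit(obs,p0):
    f=lambda p:np.concatenate([((proj(n,R(p,L))-px)).ravel() for n,L,px in obs])
    r=least_squares(f,p0,loss="soft_l1");return r.x,f(r.x).reshape(-1,2).round(1)
def crop(px,s,off): return (np.array(px)+.5)/s-.5+off
def box(z,hx,hy): return [[hx,hy,z],[hx,-hy,z],[-hx,-hy,z],[-hx,hy,z]]
def draw(im,n,p,L,col):
    q=proj(n,R(p,L)); cv2.polylines(im,[np.round(q*16).astype(int)],True,col,1,cv2.LINE_AA,4)
E
cat > m.py <<'E'
from h import *
t=crop([[263,52],[437,80],[360,462],[195,435]],7,[260,210])
# world x is up in image, y left; +x end = top
s=crop([[383,187],[353,220],[480,249],[513,218]],3,[200,140])
for name,o in dict(top=[("top",box(.042,.06,.027),t)]).items():
    bo,r=fit(o,[.45,.05,-.1]);print("orange",bo[:2],np.degrees(bo[2]),r.tolist())
print(proj("side",R(bo,box(.042,.06,.027))).tolist(),s.tolist())
g=crop([[195,205],[385,160],[485,490],[295,542]],4.8,[370,145])
pl=crop([[123,113],[387,47],[522,500],[255,575]],4.8,[370,145])
st,r=fit([("top",box(.035,.08,.047),g)],[.5,-.2,.2]);print("stage",st[:2],np.degrees(st[2]),r.tolist())
tip=crop([[390,66]],3,[200,140])
for n in("top","side"):
    im=cv2.imread(f"pics/{n}0.png");k=4
    off=(np.array([260,140]),(250,150)) if n=="top" else (np.array([290,145]),(120,100))
    u=6 if n=="side" else 3
    (ox,oy),(w,h)=off
    M=cv2.resize(im[oy:oy+h,ox:ox+w],None,fx=u,fy=u,interpolation=cv2.INTER_CUBIC)
    for p,L,c in[(bo,box(.042,.06,.027),(0,255,0)),(bo,box(0,.06,.027),(255,255,0)),(st,box(.035,.08,.047),(0,255,255)),(st,box(.025,.072,.039),(0,0,255)),(st,[[.035,.009,.038],[.035,-.009,.038],[.085,-.009,.022],[.085,.009,.022]],(255,255,255))]:
        q=(proj(n,R(p,L))+.5-[ox,oy])*u-.5
        cv2.polylines(M,[np.round(q).astype(int)],True,c,1,cv2.LINE_AA)
    cv2.imwrite(f"pics/o_{n}.png",M)
np.save("bo.npy",bo);np.save("st.npy",st)
E
python3 m.py
```

```text
orange [0.47627841 0.06394728] -11.829848326274567 [[0.0, -0.5], [-0.1, -0.1], [0.8, 0.7], [-0.6, -0.1]]
[[316.1817475326461, 210.74963325086705], [325.31203904969414, 200.35848629467043], [370.0524140368667, 211.4623323713055], [362.54005739673767, 222.88344733602779]] [[327.3333333333333, 202.0], [317.3333333333333, 213.0], [359.66666666666663, 222.66666666666669], [370.66666666666663, 212.33333333333331]]
stage [ 0.53148508 -0.23532091] 13.170060367665654 [[-0.1, 0.2], [0.3, -0.9], [0.3, -0.0], [-0.5, 0.5]]
```

View pics/o_top.png

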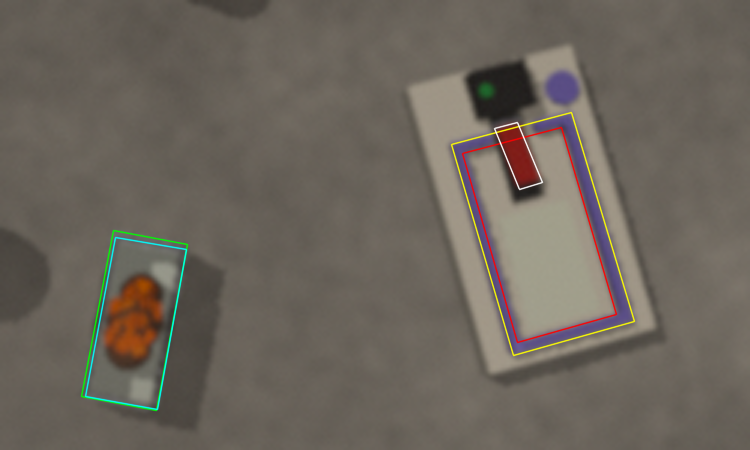

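View pics/o_side.png

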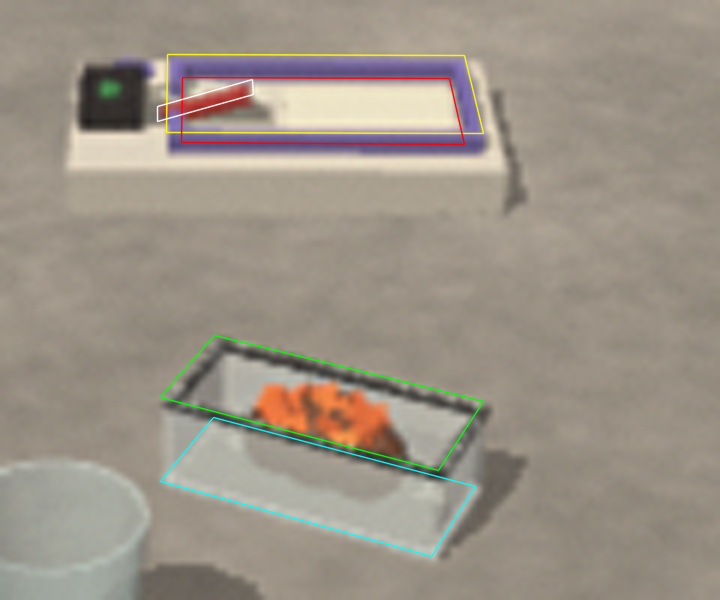

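Both views agree to within about 1 px (2–3 mm), and the offset is shared by box and stage. I'll fuse the two views and grasp. The fingertips go about 19 mm above the box's underside so they stay clear of the guides when placing.

```bash
cat > p.py <<'E'
from h import *
t=crop([[263,52],[437,80],[360,462],[195,435]],7,[260,210])
bs=crop([[165,404],[218,343],[490,408],[442,475]],6,[290,145])
bo,r=fit([("top",box(.042,.06,.027),t),("side",[box(.042,.06,.027)[i] for i in(0,1,2,3)],bs)],np.load("bo.npy"));print(bo,np.degrees(bo[2]),r.tolist())
g=crop([[195,205],[385,160],[485,490],[295,542]],4.8,[370,145])
st=np.load("st.npy");gs=proj("side",R(st,box(.035,.08,.047)))+[.4,1.3]
st,r=fit([("top",box(.035,.08,.047),g),("side",box(.035,.08,.047),gs)],st);print(st,np.degrees(st[2]),r.tolist())
np.save("bo.npy",bo);np.save("st.npy",st)
E
python3 p.py; python3 - <<'E'
from h import *
bo=np.load("bo.npy");y=np.degrees(bo[2]);o=[180,0,y]
print(robot.tip_reach, robot.inverse_kinematics([bo[0],bo[1],.036],o))
fingers.gripper_to(1.0)
robot.move_to([bo[0],bo[1],.17],o)
print(robot.line_to([bo[0],bo[1],.036],velocity=.1,f_stop=8), robot.current_tool_pos(), robot.current_contact_force(), robot.current_time_s())
for n in("top","side"): cv2.imwrite(f"pics/{n}1.png",vision.grab_frame(n)[:,:,::-1])
b=cv2.imread("pics/side1.png"); cv2.imwrite("pics/b1.png",cv2.resize(b[100:260,240:440],None,fx=3.5,fy=3.5,interpolation=cv2.INTER_CUBIC))
E
```

```text
[ 0.47512828  0.0646923  -0.20879619] -11.963140470881012 [[-0.2, -0.0], [-0.4, 0.5], [0.4, 1.3], [-1.0, 0.5], [-0.5, -1.0], [-0.2, -1.2], [-0.8, -0.9], [-0.3, -0.6]]
[ 0.53082725 -0.2347522   0.22940182] 13.143756360964591 [[-0.3, 0.5], [0.1, -0.6], [0.1, 0.3], [-0.8, 0.8], [-0.2, -1.2], [-0.2, -1.2], [-0.2, -1.2], [-0.2, -1.2]]
0.017 [  17.87424258   27.87857086  -35.16256963  111.41901492   21.50975162
   47.2599599  -130.97325952]
False [0.47572375 0.06483229 0.03659591] [-0.61365877 -0.40007752  1.11064697] 4.5167
```

View pics/b1.png

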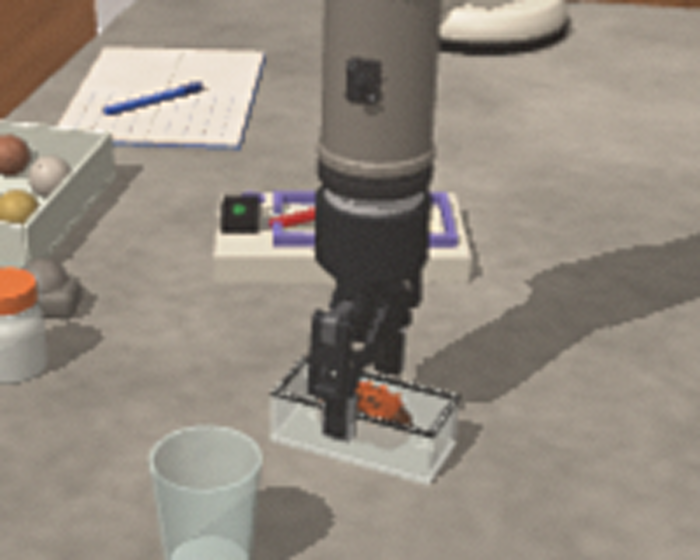

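The open fingers straddle the box at mid-length: the near finger is at (338,410) in the crop and the wall's centre is at about 352. I'll close and lift.

```bash
python3 - <<'E'
from h import *
bo=np.load("bo.npy")
fingers.gripper_to(0.0,35)
print(robot.current_finger_gap(),robot.current_contact_force(),robot.current_tool_pos())
p=robot.current_tool_pos()
robot.line_to([p[0],p[1],.14],velocity=.1)
print(robot.current_finger_gap(),robot.current_contact_force(),robot.current_torque(),robot.current_time_s())
for n in("top","side"): cv2.imwrite(f"pics/{n}2.png",vision.grab_frame(n)[:,:,::-1])
b=cv2.imread("pics/side2.png")[80:220,260:400]; a=cv2.imread("pics/top2.png")[160:300,240:380]
cv2.imwrite("pics/c2.png",np.hstack([cv2.resize(x,(399,399),interpolation=cv2.INTER_CUBIC) for x in(b,a)]))
E
```

```text
0.6252725080064027 [-0.13580551  0.38625813  3.40701043] [0.47549117 0.06477942 0.03635939]
0.6260036507949193 [-0.49952186 -0.98060876 -1.48044259] [ 0.00212708 -0.00142118 -0.06935959] 6.2083
```

View pics/c2.png

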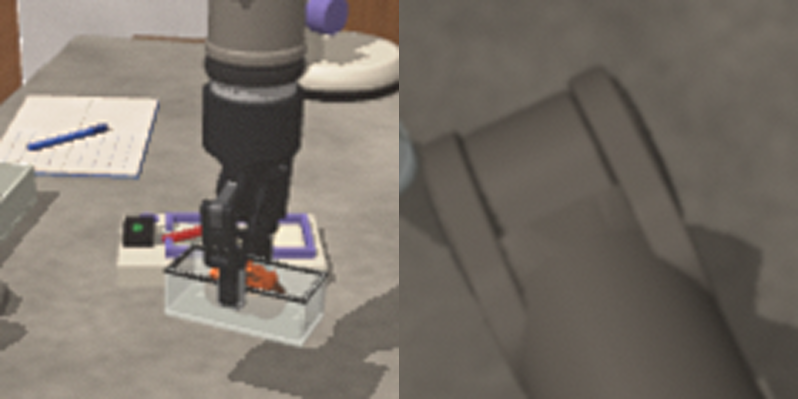

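The box is lifted level with the gap at 0.626 (53 mm). Next I'll carry it over the bay and look before lowering.

```bash
python3 - <<'E'
from h import *
st=np.load("st.npy");o=[180,0,np.degrees(st[2])]
p=robot.current_tool_pos();e=robot.current_eef_rot()
n=8
robot.line_to([st[0],st[1],.14],o,velocity=.15)
robot.line_to([st[0],st[1],.078],velocity=.08,f_stop=6)
print(robot.current_tool_pos(),robot.current_eef_rot(),robot.current_finger_gap(),robot.current_contact_force(),robot.current_time_s())
for n in("top","side"): cv2.imwrite(f"pics/{n}3.png",vision.grab_frame(n)[:,:,::-1])
b=cv2.imread("pics/side3.png")[120:200,290:390]
u=7;M=cv2.resize(b,None,fx=u,fy=u,interpolation=cv2.INTER_CUBIC)
tz=robot.current_tool_pos()[2]-.0364
for L,c in[(box(tz,.06,.027),(255,255,0)),(box(tz+.042,.06,.027),(0,255,0))]:
    q=(proj("side",R(st,L))+.5-[290,120])*u-.5;cv2.polylines(M,[np.round(q).astype(int)],True,c,1,cv2.LINE_AA)
cv2.imwrite("pics/c3.png",M)
E
```

```text
[ 0.53138613 -0.23479176  0.07848202] [ 1.79968075e+02 -5.90962366e-02  1.31491541e+01] 0.6234341380035804 [ 0.09957835 -0.22579231 -1.36000446] 9.4167
```

View pics/c3.png

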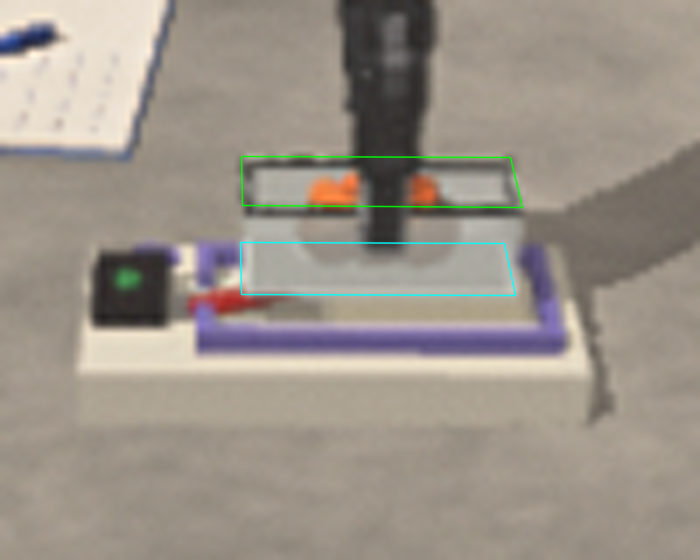

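View pics/top3.png

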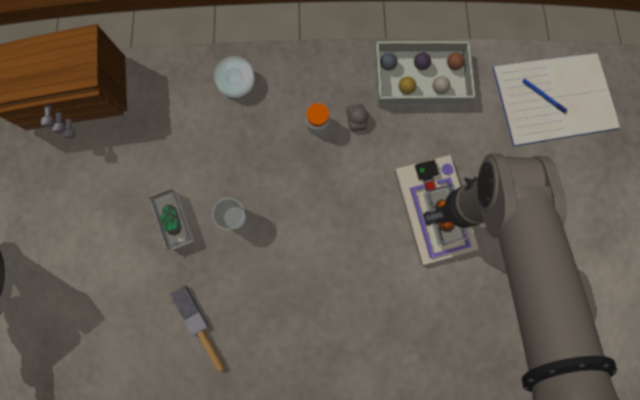

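In the side crop the box hangs level inside the guides, with its left end over the red lever at (240,295). I'll lower it slowly with force sensing.

```bash
python3 - <<'E'
from h import *
p=robot.current_tool_pos()
r=robot.line_to([p[0],p[1],.0585],velocity=.015,f_stop=3)
print(r,robot.current_tool_pos(),robot.current_finger_gap(),robot.current_contact_force(),robot.current_torque(),robot.current_time_s())
for n in("top","side"): cv2.imwrite(f"pics/{n}4.png",vision.grab_frame(n)[:,:,::-1])
b=cv2.imread("pics/side4.png")[120:200,290:390]
cv2.imwrite("pics/c4.png",cv2.resize(b,None,fx=7,fy=7,interpolation=cv2.INTER_CUBIC))
E
```

```text
True [ 0.53130267 -0.2348552   0.06143021] 0.624136730161474 [0.47759764 0.44670374 4.98793974] [-0.07612373 -0.00400552 -0.02718372] 10.525
```

View pics/c4.png

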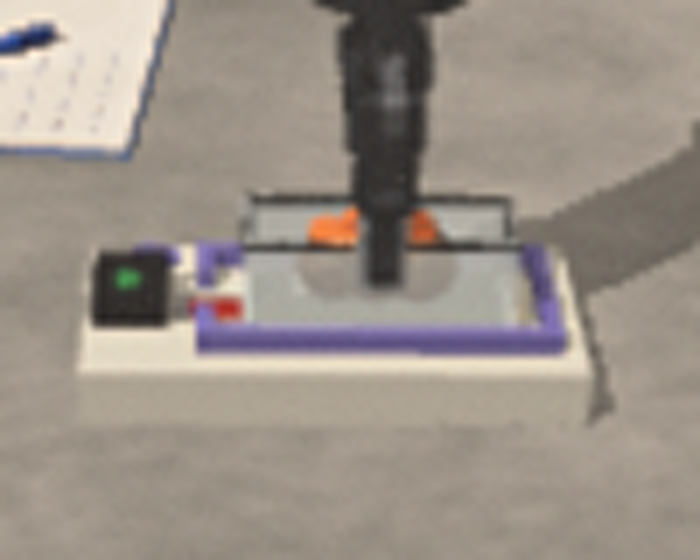

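It made contact at z = 0.0614, exactly the expected height, and the lever is down. I'll release and retreat.

```bash
python3 - <<'E'
from h import *
p=robot.current_tool_pos()
fingers.gripper_to(0.82)
print(robot.current_finger_gap(),robot.current_contact_force())
robot.line_to([p[0],p[1],.2],velocity=.1)
robot.line_to([p[0]-.12,p[1]-.15,.22],velocity=.2)
robot.pause(.5)
print(robot.current_contact_force(),robot.current_time_s())
for n in("top","side"):
    cv2.imwrite(f"pics/{n}5.png",vision.grab_frame(n)[:,:,::-1])
    for l in("box_orange","box_green","lever"): print(n,l,[(r['p'],r['rect']) for r in recognise(l,n)][:1])
b=cv2.imread("pics/side5.png")[120:200,290:390]; a=cv2.imread("pics/top5.png")[150:270,380:490]
cv2.imwrite("pics/c5.png",cv2.resize(b,None,fx=7,fy=7,interpolation=cv2.INTER_CUBIC))
cv2.imwrite("pics/d5.png",cv2.resize(a,None,fx=5,fy=5,interpolation=cv2.INTER_CUBIC))
E
```

```text
0.8214769958563912 [ 0.22823336  0.47889351 -0.84634412]
[-0.34644558 -0.5587125   0.85318746] 14.1
top box_orange [(0.91, [444.0, 218.1, 38.3, 60.6])]
top box_green [(0.65, [171.4, 222.2, 41.7, 58.3])]
top lever []
side box_orange [(0.88, [345.9, 158.4, 34.3, 16.1])]
side box_green [(0.86, [283.1, 302.5, 67.2, 39.7])]
side lever []
```

View pics/c5.png

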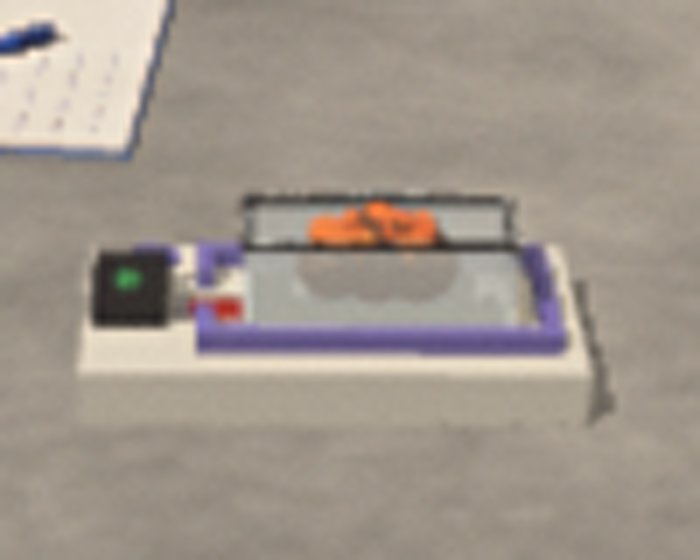

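View pics/d5.png

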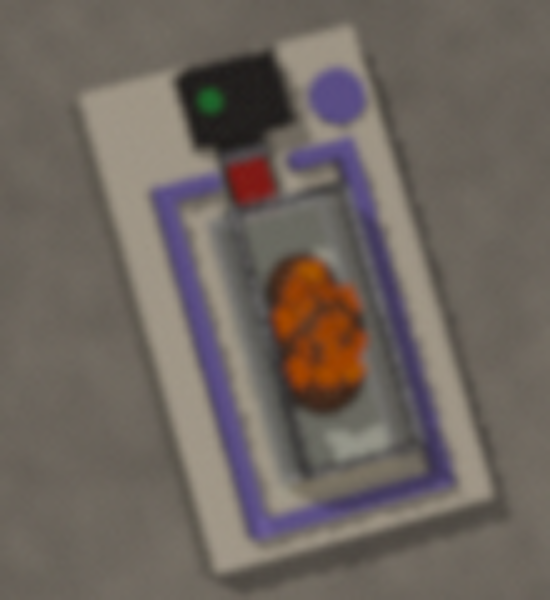

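The box lies between the guides, its rim level at row 198–200 in the side crop, and the lever is pressed flat under its left end. I'll compare the green box before and after, then hand in.

```bash
python3 - <<'E'
from h import *
for n,(x,y,w,h) in dict(top=(145,185,45,70),side=(240,275,80,55)).items():
    a,b=[cv2.imread(f"pics/{n}{i}.png")[y:y+h,x:x+w].astype(int) for i in(0,5)]
    d=abs(a-b).max(2);print(n,d.mean(),d.max())
st=np.load("st.npy")
print(proj("side",R(st,box(.067,.06,.027))).round(1).tolist(), (crop([[245,247],[245,200],[510,200],[517,247]],7,[290,120])).round(1).tolist())
workorder.close_job(); print(robot.current_time_s())
E
```

```text
top 1.2485714285714287 5
side 1.9843181818181819 7
[[324.0, 154.2], [323.9, 147.0], [362.1, 147.2], [363.7, 154.4]] [[324.6, 154.9], [324.6, 148.1], [362.4, 148.1], [363.4, 154.9]]
the job is handed in; nothing more can be done
the job is handed in; nothing more can be done
```

The box with the orange geode is in the bay of the light stage, lying flat between the lilac guides with one end holding the red lever down. I gripped it across its width at 35 N and lowered it at 15 mm/s. It stopped at first contact, at the height expected for the bay floor. I then let go, moved clear and handed the job in at about 14 s.

- **Box position:** after release, the rim corners in the side view match a flat box centred in the bay to within about 1 px (2–3 mm). The two cameras' calibrations disagree by about that much as well.
- **Lever:** in both pictures it is pressed flat under the box end. The recogniser no longer reported it, which I take to be because it is mostly covered. I did not measure its angle.
- **Green box:** it did not move. The before and after pictures of it differ only by noise, although the recogniser's rectangle shifted by 1–2 px.

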